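# Brush the stand's edge, slide the power board out to the pointer and hold it

### The arm

A 7-joint arm with a two-finger parallel gripper is mounted at the origin on a cart in front of the work surface, level with it; the furniture and walls round the work are solid. World frame = base frame: x ahead of the robot, y to its left, z up, the work surface at z = 0. Lengths are in mm, angles in rad, forces in N, time in s.
With the tool pointing down it reaches from about 425 to 975 mm from the base axis. Payload 16.7 kg.
Tool frame: the origin (TCP) lies midway between the tips of the shut fingers; the grasp point (between the pads) lies 19 mm behind it; z points along the fingers, y is the line along which they close (so a half turn about z gives the same grasp; the last joint's range is limited). The gripper opens to 85 mm and grips with 20 to 120 N. Pads are 22 mm wide; open, the fingers measure 114 mm over their backs; the gripper's body (76 mm by 85 mm) begins 54 mm behind the grasp point. The pads swing forward as they close: fully open they stand 13 mm farther back than shut.
Start: joints at [-1.448, 0.426, 0.074, 1.606, -0.034, 1.111, -0.067], TCP at [181.22, 650.18, 209.702] pointing down, gripper open.
Joint ranges: [-2.85, 2.85], [-0.5, 2.14], [-1.23, 1.37], [0.21, 2.46], [-1.02, 4.16], [0.16, 2.05], [-2.73, 2.73]. Speed limits (rad/s): [1.89, 1.89, 2.39, 2.39, 3.01, 3.01, 3.01].

### API

Orientations are given as [roll, pitch, yaw] about the fixed x, y, z axes, in that order (R = Rz(yaw) Ry(pitch) Rx(roll)).
In Python, from rig import robot, vision, finish_job, nets gives the robot as it stands.
- The arm moves only by the tool arm_command, never from a script. Its argument "deltas" is a list of rows, each a list of 7 numbers: the shift along the world's x, y, z in mm, then the turn, a rotation vector about the world's x, y, z in degrees, then the gripper command: -1 is fully open, 1 is shut, values between are in proportion. In form: [[x, y, z, wx, wy, wz, jaw], ...]. A call has 1 to 8 rows; each row shifts and turns the commanded pose from where the row before left it; what a row does not reach is not made up. A row lasts 1/8 s, in which the tool goes at most 62.5 mm and 10.7 degrees, less where a joint would pass 70% of its speed; a pose out of reach is approached as far as the arm can. A call with a gripper value outside its range is refused whole. The fingers move at their own pace and stop on an object; "force" is the grip in N (left out, the last holds). Time passes only in rows, so rows that do not move let the fingers close. It gives the time, the measured TCP pose, the force, the opening and the grip force at its end, in the units of the state.
- robot.get_obs(): the state, without advancing time (a new reading comes with each control period).
- vision.get_image(name): name is "scene" or "top" or "wrist"; returns the picture (384x512x3 uint8, red, green, blue); there is no depth.
- vision.calibration(name): a dict with "fov_y" (degrees; the focal length in pixels is half the picture's height over the tangent of half this angle, whatever the lens; pixels are square), "cx", "cy" (the principal point, pixels), "origin" and "rotation" of the camera in the world; the wrist camera has in their place "tool_from_camera" (4x4, takes a point from camera to tool coordinates, whose origin is the TCP and whose axes are the flange's). Camera axes: x right, y down, z forward; pixel columns grow to the right and rows downward; lengths in mm; the calibration is good to about 2 mm. A picture is of the moment at which its call begins: read the wrist's pose just before it. calibration takes no time and is no camera call.
- finish_job(): hands the job in; it is judged then, once.
Trained networks look in the newest picture that a camera, given by its name, has taken for a name from the list of things; names that differ only in an ending like _2 or _b are one class to them, and where a whole thing is asked for, a point or a joint stands for the part that bears it (a point fixed in the world has none). Each returns a list of dicts, best first, with "confidence" (0 to 1); they miss things now and then, are a little off and sometimes report something else, mostly with a low value. They report only what shows in the picture. A call takes as long as a camera call. They do not tell look-alikes from the thing itself.
- nets.recognise(camera, label): "point" ([x, y, z] in mm, in world coordinates, good to about 4 mm: the middle of the surface that is visible of it).
- nets.landmark_of(camera, label): "point" ([x, y, z] in mm, in world coordinates, good to about 4 mm: a listed point, or the origin of a listed thing).
The state is a dict: "t": time; "qpos": joint angles; "joint_velocities": joint speeds; "tau": joint torques, N m; "tool_pos": TCP position; "tool_rot": TCP orientation; "contact_force": force on the tool from outside, world axes, zero at the start; "wrist_torque": the same for the moment, N m; "gripper_width": opening from 0.0 (shut) to 1.0 (fully open); "finger_force": force on a finger pad.
Only numpy, scipy, OpenCV 4.12 (cv2) and the standard library are available. Lean on these libraries where they do the work, as an engineer would, in place of code of your own. Each camera call takes 0.05 s, during which the arm holds its last target. There are 200 camera calls.

### The job

First brush the bare strip of mat at the outer end of the stand, with the upright brush pressed lightly, from the gauge-bar side across to the far side, and stand the brush back on the table. Then, so that its transformer can be reached from below, slide the power board straight outward, without lifting it off the stand, until its outer edge is level with the tip of the pointer on the gauge bar; it would tip if let go, so finish while still holding it there, pressed flat on the stand and square to its edge. Do not shift the pointer, and leave the solder reel, the glue pot and the parts bin where they are.

Things in the scene. Friction and masses are not known exactly. Their poses are not given: they have to be found in the camera images.
- stand: Fixed aluminium riser, black mat on top, 290 (x) x 150 mm (y), top 70 mm over the table. Origin: centre of underside. +x = outward, the way to slide (to the robot's right, +-25 deg); z up. A fence, 10 mm above the top, closes the -x end. A gauge bar (top at 66 mm) runs along x at y = -95 mm, the side near the robot, to x = 325 mm. Bare strip to brush: x = 90 to 145.
- stand_edge (a point): Middle of the stand's outer top edge, over which the board slides: 145 mm along the stand's +x from its origin, 70 mm up. Axes as the stand's.
- pointer_tip (a point): The mark: tip of the steel blade of the pointer, a cursor (18 mm wide, up to 87 mm high) held on the gauge bar by 3 N of friction. The tip is 74 mm above the table, at stand y = -75 mm (20 mm clear of the side of a centred board), 85 to 125 mm beyond the stand's outer edge. Axes as the stand's.
- board: Loose green circuit board 200 (x) x 110 (y) x 3 mm, 0.24 to 0.38 kg, lying askew by up to 6 deg on the stand. Origin: centre of underside; z up. On its outer (+x) end a heavy dark transformer 52 x 62 mm, centre at x = 68, top at 39 mm; capacitors 28 mm high at x = 18. Centre of mass at x = 31 mm: unheld, it tips once about 69 mm overhang.
- board_edge (a point): Middle of the board's outer edge, 100 mm along the board's +x from its origin, at half thickness. It goes level with the pointer tip, measured along the stand's x. Axes as the board's.
- heat_sink (a point): Grip point on the centre line of the aluminium finned heat sink fixed at the board's inner end: 65 mm along the board's -x, 26 mm above its underside (165 mm behind the outer edge). Heat sink: 50 mm along board x, 30 mm wide along y (grip across this), top at 44 mm; the board is clear beside both y faces. Axes as the board's.
- reel: Bystander: loose reel of solder, 57 mm across, 32 mm high, on the table to the right. Origin: centre of its underside. Leave it alone.
- pot: Bystander: loose glue pot, 70 mm across, 82 mm high with its stick, on the table behind the stand. Origin: centre of its underside. Leave it alone.
- bin: Bystander: loose open parts bin, 105 x 85 x 44 mm, on the table behind the stand, to the right. Origin: centre of its underside. Leave it alone.
- brush: Loose bench brush, 0.08 kg, standing on its bristles left of the stand, 75 mm high. Origin: centre under the bristles; z up. Bristles 42 (x) x 16 mm (y), 20 mm high, springy: they give up to 8 mm (1.6 N to start, then 0.4 N per mm). Above them a wooden block 44 x 20 mm (z = 18 to 30) and an upright handle. Its long side goes along the stand's x while brushing.
- brush_handle (a point): Grip point on the axis of the brush's handle, 55 mm above the bristle tips. The handle is 26 mm along the brush's x and 16 mm thick along its y (grip across this), from z = 30 to 75 mm. Axes as the brush's.
Mind the look-alikes: they are no part of the job. There is more than one size of the board; the job needs the larger.

How it is judged:
By the outcome, as a careful person would: the job done as asked, in the order asked, and still so for the second after the job is handed in, while the arm keeps its last pose, push and grip.
It also fails if it takes over 64 s, if anything falls off the work surface, if the arm or the gripper's body presses on something with over 40 N, if the wrist force passes 120 N, or if a joint passes its speed limit or range.

## Working session

There is one attempt and no reset: what is moved stays moved. The work goes in short steps, Python scripts to look and compute and a tool call to move; the robot and the scene stay as the last step left them, time stands still between calls to the robot, and variables do not carry over. Pictures are saved under pics/ and viewed, at most 13 in all, crops included, and the job is handed in when it is done.

Besides the shell and the picture viewer there is one more tool, called as name(argument=value, ...) on one line, values as JSON. arm_command: Moves the arm, as the interface text tells. Its arguments: {"type":"object","properties":{"deltas":{"type":"array"},"force":{"type":"number"}},"required":["deltas"]}

```bash
mkdir -p pics; ls
python3 - <<'E'
from rig import robot, vision, finish_job, nets
import cv2,numpy as np
o=robot.get_obs();print(o['t'],o['tool_pos'],o['tool_rot'],o['gripper_width'])
for c in("scene","top"):
    im=vision.get_image(c);cv2.imwrite(f"pics/{c}0.png",im[:,:,::-1])
    k=vision.calibration(c);print(c,k['fov_y'],k['cx'],k['cy'],np.round(k['origin']),np.round(k['rotation'],3).tolist())
    for l in["stand","stand_edge","pointer_tip","board","board_edge","heat_sink","brush","brush_handle","reel","pot","bin"]:
        print(l,[(np.round(d['point']).tolist(),round(d['confidence'],2)) for d in nets.landmark_of(c,l)])
E
```

```text
pics
0.0 [181.09134799 649.79259924 208.99366562] [-3.14025958e+00  9.37155276e-05  2.86984492e+00] 1.0001257270142263
scene 52.31441269654376 258.1796999819111 189.45031964334441 [  77. -706.  971.] [-2.372, 0.014, -0.61]
stand [([532.0, 53.0, -3.0], 0.61)]
stand_edge [([530.0, -91.0, 70.0], 0.59), ([539.0, 88.0, 71.0], 0.26)]
pointer_tip [([451.0, -179.0, 72.0], 0.55)]
board [([395.0, -400.0, -1.0], 0.91), ([538.0, 87.0, 70.0], 0.59)]
board_edge [([535.0, -13.0, 70.0], 0.71), ([336.0, -363.0, 1.0], 0.7)]
heat_sink [([545.0, 152.0, 100.0], 0.89), ([432.0, -422.0, 18.0], 0.8), ([457.0, 408.0, 6.0], 0.7)]
brush [([457.0, 407.0, 4.0], 0.45)]
brush_handle [([459.0, 408.0, 55.0], 0.56)]
reel [([540.0, -360.0, -2.0], 0.69)]
pot [([759.0, 136.0, 1.0], 0.48), ([541.0, -361.0, -1.0], 0.44)]
bin [([780.0, -84.0, 0.0], 0.75)]
top 44.90563127805722 257.8335431108087 192.30998176775913 [ 274.   20. 1729.] [-2.957, -0.011, -1.552]
stand [([533.0, 55.0, 2.0], 0.79)]
stand_edge [([527.0, -89.0, 67.0], 0.82)]
pointer_tip []
board [([392.0, -403.0, -0.0], 0.92), ([536.0, 89.0, 71.0], 0.66)]
board_edge [([337.0, -367.0, 3.0], 0.81), ([533.0, -11.0, 74.0], 0.8)]
heat_sink [([536.0, 152.0, 99.0], 0.79), ([437.0, -423.0, 17.0], 0.74), ([535.0, 55.0, 4.0], 0.47)]
brush [([458.0, 406.0, 6.0], 0.57)]
brush_handle [([453.0, -184.0, 76.0], 0.67), ([459.0, 409.0, 53.0], 0.6)]
reel [([542.0, -365.0, -1.0], 0.77), ([455.0, -183.0, 81.0], 0.64)]
pot [([762.0, 141.0, -4.0], 0.83)]
bin [([777.0, -84.0, -2.0], 0.79)]
```

View pics/scene0.png

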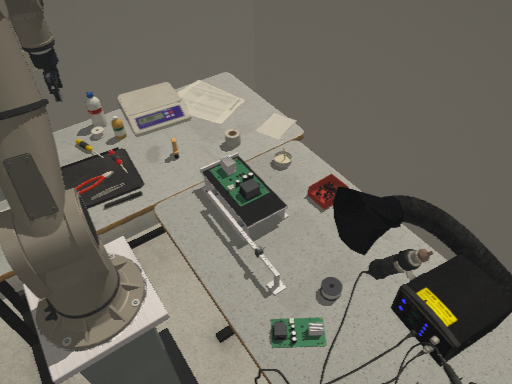

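View pics/top0.png

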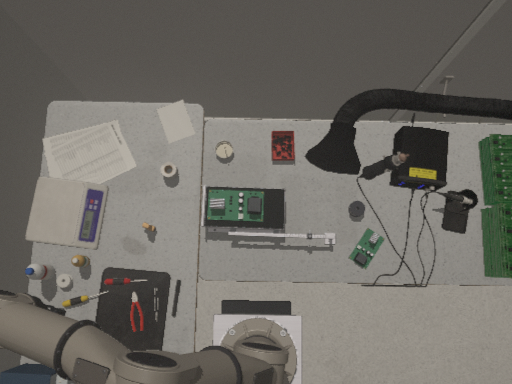

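Scene view: the large board lies on the stand at (243,180), with its finned heat sink at (228,165). The small look-alike board is at (298,332) on the table. The pointer candidate is at (258,251) on the bar, and the brush candidate is the orange upright at (175,148). Other things that could be confused: bottle and jars at (95,105) and (118,127), tape roll (232,138), reel (331,289). One close crop to check the choices.

Run:
```python
import cv2,numpy as np
s=cv2.imread('pics/scene0.png')
a=cv2.resize(s[125:175,140:240],(800,400),interpolation=cv2.INTER_CUBIC)[:, :400]
b=cv2.resize(s[150:300,190:300],(400,545),interpolation=cv2.INTER_CUBIC)[:400]
c=np.hstack([a,b]);cv2.imwrite('pics/crop0.png',c)
from rig import vision
k=vision.calibration('wrist');print(k['fov_y'],k['cx'],k['cy'],np.round(k['tool_from_camera'],3).tolist())
```

```text
71.82944839560676 252.5411228756203 193.78535592468188 [[0.0, -0.961, -0.276, 70.262], [1.0, -0.0, 0.001, -0.448], [-0.001, -0.276, 0.961, -164.403], [0.0, 0.0, 0.0, 1.0]]
```

View pics/crop0.png

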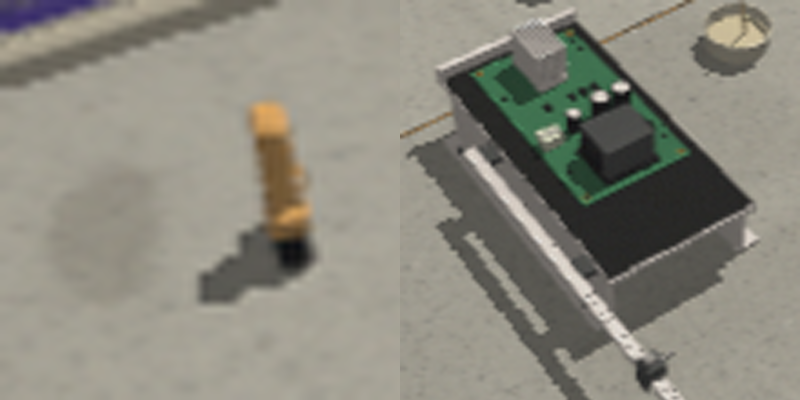

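Crop: the upright orange handle on dark bristles at crop (270,170) is the brush. The board on the stand with the heat sink at (540,55) is the larger one. The dark cursor is at (650,370). Moving to look at the brush from above.

arm_command(deltas=[[40,-35,5,0,0,0,-1],[40,-35,5,0,0,0,-1],[40,-35,5,0,0,0,-1],[40,-35,5,0,0,0,-1],[40,-35,0,0,0,0,-1],[40,-35,0,0,0,0,-1],[37,-33,0,0,0,0,-1],[0,0,0,0,0,0,-1]])

```text
t: 2.2
tool_pos: [461.5, 403.6, 229.9]
tool_rot: [-3.141, 0.001, 2.863]
contact_force: [0.0, 0.1, -0.9]
gripper_width: 1.001
finger_force: 0.0
```

```bash
cat > h.py <<'E'
from rig import robot, vision, finish_job, nets
import cv2,numpy as np
from scipy.spatial.transform import Rotation as R
def pose():
    o=robot.get_obs();return np.array(o['tool_pos']),R.from_euler('xyz',o['tool_rot']).as_matrix()
def cam(c):
    k=vision.calibration(c);im=vision.get_image('wrist').shape if 0 else (384,512)
    f=192/np.tan(np.radians(k['fov_y']/2))
    return k,f
def shot(name):
    p,r=pose();im=vision.get_image('wrist');cv2.imwrite(f'pics/{name}.png',im[:,:,::-1]);np.savez(f'pics/{name}.npz',p=p,r=r)
def wcam(name):
    d=np.load(f'pics/{name}.npz');k,f=cam('wrist');T=np.array(k['tool_from_camera'])
    return d['p']+d['r']@T[:3,3], d['r']@T[:3,:3],k,f
def ray(name,u,v,z):
    o,Rc,k,f=wcam(name);d=Rc@np.array([(u-k['cx'])/f,(v-k['cy'])/f,1]);return o+d*(z-o[2])/d[2]
def proj(name,P):
    o,Rc,k,f=wcam(name);q=Rc.T@(np.array(P)-o);return np.array([k['cx']+f*q[0]/q[2],k['cy']+f*q[1]/q[2]])
def find(*ls,c='wrist'):
    for l in ls: print(l,[(np.round(d['point'],1).tolist(),round(d['confidence'],2)) for d in nets.landmark_of(c,l)])
E
python3 - <<'E'
from h import *
shot('w1');find('brush','brush_handle');print(pose()[0],robot.get_obs()['t'])
E
```

```text
brush [([459.7, 406.0, 0.8], 0.7)]
brush_handle [([460.9, 404.3, 54.5], 0.78)]
[457.55331586 407.89468688 229.69061172] 2.35
```

View pics/w1.png

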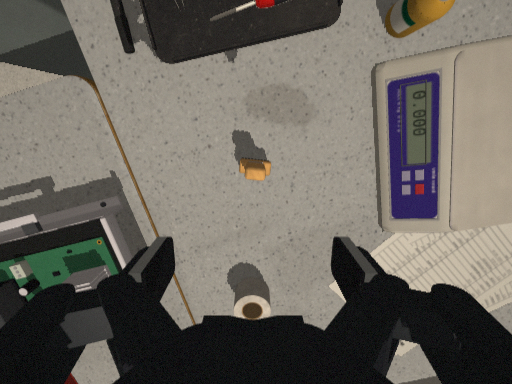

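The brush's top shows at (255,169); the stand's fence end is at left. Now surveying the stand.

arm_command(deltas=[[4,-52,10,0,0,0,-1],[4,-52,10,0,0,0,-1],[4,-52,10,0,0,0,-1],[4,-52,10,0,0,0,-1],[4,-52,10,0,0,0,-1],[4,-52,10,0,0,0,-1],[4,-52,10,0,0,0,-1],[0,-40,0,0,0,0,-1]])

```text
t: 3.35
tool_pos: [486.4, 2.4, 300.6]
tool_rot: [3.141, 0.001, 2.871]
contact_force: [0.7, -0.1, 0.3]
gripper_width: 1.002
finger_force: 0.0
```

arm_command(deltas=[[0,0,0,0,0,0,-1],[0,0,0,0,0,0,-1]])

```text
t: 3.6
tool_pos: [486.2, 4.7, 299.7]
tool_rot: [3.141, -0.0, 2.872]
contact_force: [-0.2, 0.8, -0.5]
gripper_width: 1.003
finger_force: 0.0
```

Run:
```python
from h import *
shot('w2');find('stand','stand_edge','pointer_tip','board','board_edge','heat_sink');print(pose()[0],robot.get_obs()['t'])
im=cv2.imread('pics/w1.png');h=cv2.cvtColor(im,cv2.COLOR_BGR2HSV)
m=cv2.inRange(h,(8,90,70),(25,255,255));m[:130]=0;m[215:]=0;m[:,:210]=0;m[:,300:]=0
print('px',(m>0).sum())
from scipy.optimize import minimize
def box(x,y,a,lx,ly,z0,z1):
    c,s=np.cos(a),np.sin(a)
    return [(x+c*i*lx/2-s*j*ly/2,y+s*i*lx/2+c*j*ly/2,z) for i in(-1,1) for j in(-1,1) for z in(z0,z1)]
S=4
big=cv2.resize(m[130:215,210:300],None,fx=S,fy=S,interpolation=cv2.INTER_LINEAR)>127
def cost(q):
    x,y,a=q; w=np.zeros(big.shape,np.uint8)
    for b in (box(x,y,a,26,16,30,75),box(x,y,a,44,20,18,30)):
        P=np.array([proj('w1',p) for p in b]);P=(P-[210,130]+.5)*S-.5
        cv2.fillConvexPoly(w,cv2.convexHull(np.round(P*16).astype(np.int32)),1,shift=4)
    return 1-(big&(w>0)).sum()/(big|(w>0)).sum()
best=[]
for a in np.radians(range(0,180,15)):
    r=minimize(cost,[458,406,a],method='Nelder-Mead',options=dict(initial_simplex=[[458,406,a],[464,406,a],[458,412,a],[458,406,a+.2]]))
    best.append((round(r.fun,3),np.round([*r.x[:2],np.degrees(r.x[2])],1).tolist()))
print(sorted(best)[:4])
```

```text
stand []
stand_edge [([528.8, -91.7, 73.3], 0.96), ([537.4, -11.5, 69.5], 0.51), ([452.1, -179.3, 76.2], 0.41)]
pointer_tip [([452.2, -178.2, 76.4], 0.71)]
board [([398.7, -399.2, 1.5], 0.65), ([536.4, 88.6, 67.7], 0.56)]
board_edge [([537.1, -15.4, 68.7], 0.77), ([341.7, -364.1, 2.2], 0.64), ([459.1, 402.9, 0.4], 0.28)]
heat_sink [([435.5, -425.4, 14.4], 0.71), ([535.0, 150.9, 98.2], 0.63)]
[486.21324197   3.69830024 299.61135735] 3.95
px 557Traceback (most recent call last):
  File "<stdin>", line 20, in <module>
    res = _minimize_neldermead(fun, x0, args, callback, bounds=bounds,
                               **options)
    fxr = func(xr)
    fx = function(np.copy(x), *(wrapper_args + args))
  File "<stdin>", line 15, in cost
  File "h.py", line 18, in proj
    o,Rc,k,f=wcam(name);q=Rc.T@(np.array(P)-o);return np.array([k['cx']+f*q[0]/q[2],k['cy']+f*q[1]/q[2]])
             ~~~~^^^^^^
  File "h.py", line 13, in wcam
    d=np.load(f'pics/{name}.npz');k,f=cam('wrist');T=np.array(k['tool_from_camera'])
                                      ~~~^^^^^^^^^
  File "h.py", line 7, in cam
    k=vision.calibration(c);im=vision.get_image('wrist').shape if 0 else (384,512)
ValueError: time passes only in moves, steps and waits
```

View pics/w2.png

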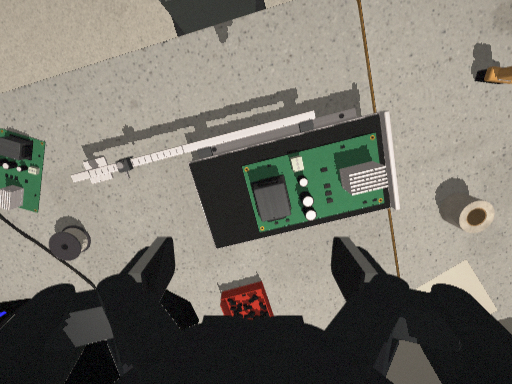

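The wrist view shows the stand's mat with outer corners about (190,162) and (217,248), and the board with the transformer at (271,199) and heat sink at (366,180). The pointer is at about (125,165), on the bar's near side. I'll rectify to the z=70 plane to measure.

```bash
python3 - <<'E'
import re
s=open('h.py').read()
s=re.sub(r"def cam\(c\):.*?return k,f\n","""import functools
@functools.lru_cache
def cam(c):
    k=vision.calibration(c);return k,192/np.tan(np.radians(k['fov_y']/2))
""",s,flags=re.S)
s=s.replace("def wcam(name):","@functools.lru_cache\ndef wcam(name):")
s+='''
def rect(name,x0,x1,y0,y1,z,s):  # image: right = world -y, down = world -x ; s px/mm
    w=[(x1,y1),(x1,y0),(x0,y0),(x0,y1)]
    src=np.float32([proj(name,(*p,z)) for p in w]);W,H=int((y1-y0)*s),int((x1-x0)*s)
    return cv2.warpPerspective(cv2.imread(f'pics/{name}.png'),cv2.getPerspectiveTransform(src,np.float32([(0,0),(W,0),(W,H),(0,H)])),(W,H),flags=cv2.INTER_CUBIC)
'''
open('h.py','w').write(s)
E
cat > fit.py <<'E'
from h import *
from scipy.optimize import minimize
im=cv2.imread('pics/w1.png');h=cv2.cvtColor(im,cv2.COLOR_BGR2HSV)
m=cv2.inRange(h,(8,90,70),(25,255,255));m[:130]=0;m[215:]=0;m[:,:210]=0;m[:,300:]=0
def box(x,y,a,lx,ly,z0,z1):
    c,s=np.cos(a),np.sin(a)
    return [(x+c*i*lx/2-s*j*ly/2,y+s*i*lx/2+c*j*ly/2,z) for i in(-1,1) for j in(-1,1) for z in(z0,z1)]
S=4
big=cv2.resize(m[130:215,210:300],None,fx=S,fy=S,interpolation=cv2.INTER_LINEAR)>127
def cost(q):
    x,y,a=q; w=np.zeros(big.shape,np.uint8)
    for b in (box(x,y,a,26,16,30,75),box(x,y,a,44,20,18,30)):
        P=np.array([proj('w1',p) for p in b]);P=(P-[210,130]+.5)*S-.5
        cv2.fillConvexPoly(w,cv2.convexHull(np.round(P*16).astype(np.int32)),1,shift=4)
    return 1-(big&(w>0)).sum()/(big|(w>0)).sum()
best=[]
for a in np.radians(range(0,180,20)):
    r=minimize(cost,[458,406,a],method='Nelder-Mead',options=dict(maxiter=80,initial_simplex=[[458,406,a],[464,406,a],[458,412,a],[458,406,a+.2]]))
    best.append((round(r.fun,3),np.round([*r.x[:2],np.degrees(r.x[2])],1).tolist()))
print(sorted(best)[:4])
r=rect('w2',420,640,-200,220,70,1.9);cv2.imwrite('pics/r2.png',r)
r=rect('w2',420,640,-200,220,72,2)
g=cv2.cvtColor(r,cv2.COLOR_BGR2HSV);m=cv2.inRange(g,(45,70,40),(90,255,255))
n,l,st,_=cv2.connectedComponentsWithStats(cv2.morphologyEx(m,cv2.MORPH_CLOSE,np.ones((5,5))));i=1+st[1:,4].argmax()
c=cv2.boxPoints(cv2.minAreaRect(cv2.findContours((l==i).astype(np.uint8),0,2)[0][0]))
print('green',[(round(640-v/2,1),round(220-u/2,1)) for u,v in c])
E
python3 fit.py
```

```text
[(np.float64(0.109), [458.3, 407.4, 66.9]), (np.float64(0.109), [458.4, 407.5, 66.0]), (np.float64(0.109), [458.5, 407.5, 245.9]), (np.float64(0.109), [458.6, 407.4, 65.8])]
green [(np.float32(483.7), np.float32(189.9)), (np.float32(596.5), np.float32(187.7)), (np.float32(592.5), np.float32(-14.3)), (np.float32(479.8), np.float32(-12.1))]
```

View pics/r2.png

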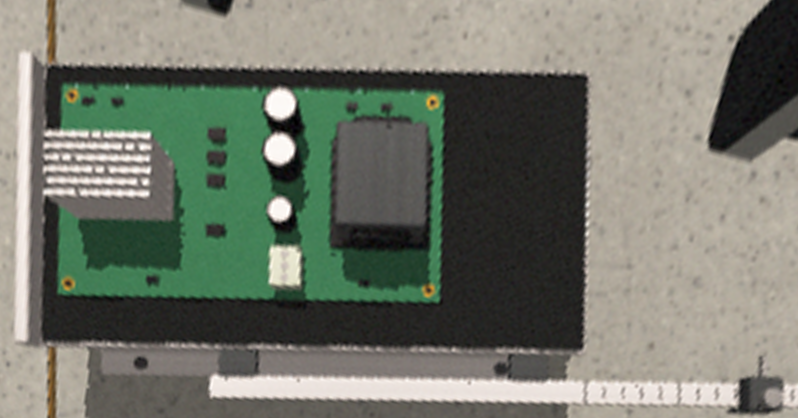

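Rectified view: mat outer corners at (587,74) and (581,350), so the stand yaw is about -91°. The board is nearly parallel to it, with its outer edge at u≈441. The brush fit gives (458.4, 407.4) with yaw about 66.5°. Going to pick up the brush.

arm_command(deltas=[[-3,48,-10,0,0,-10,-1],[-3,48,-10,0,0,-10,-1],[-3,48,-10,0,0,-10,-1],[-3,48,-10,0,0,-10,-1],[-4,48,-10,0,0,-10,-1],[-4,48,-10,0,0,-10,-1],[-4,48,-10,0,0,-10,-1],[-4,48,-10,0,0,-10,-1]])

```text
t: 4.95
tool_pos: [458.1, 387.1, 219.7]
tool_rot: [-3.142, 0.0, 1.474]
contact_force: [-0.2, 0.3, 0.8]
gripper_width: 0.999
finger_force: 0.0
```

arm_command(deltas=[[0,20,-20,0,0,-9,-1],[0,0,-20,0,0,-9,-1],[0,0,-20,0,0,0,-1],[0,0,-20,0,0,0,-1],[0,0,0,0,0,0,-1],[0,0,0,0,0,0,-1]])

```text
t: 5.7
tool_pos: [458.7, 405.7, 140.7]
tool_rot: [3.141, -0.001, 1.166]
contact_force: [-0.1, 0.4, -0.1]
gripper_width: 0.998
finger_force: 0.0
```

Run:
```python
from h import *
shot('w3');find('brush','brush_handle')
o=robot.get_obs();print(o['tool_pos'],np.degrees(o['tool_rot']),o['t'],o['qpos'])
from h import proj
print(proj('w3',(458.4,407.4,75)))
```

```text
brush [([459.3, 402.9, 2.7], 0.71)]
brush_handle [([458.0, 407.7, 54.1], 0.55)]
[458.74566039 405.76898977 140.94912966] [ 1.79986013e+02 -7.16715955e-02  6.67889928e+01] 5.85 [-1.08756907  0.40708692  0.33199834  1.83244413 -0.16233717  0.92718748
 -1.08827221]
[251.76012133 196.31316524]
```

View pics/w3.png

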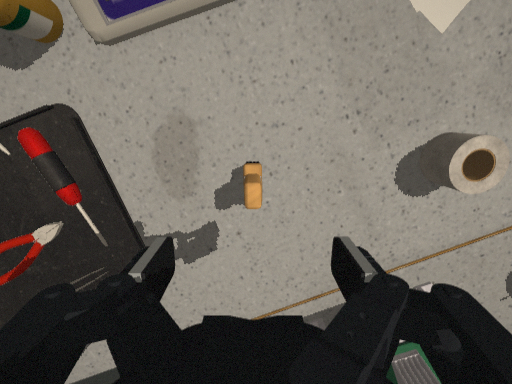

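The brush handle is at (253,196), aligned with the fingers and centred. Descending to grip.

arm_command(deltas=[[0,1,-25,0,0,0,-1],[0,0,-25,0,0,0,-1],[0,0,-25,0,0,0,-1],[0,0,-25,0,0,0,-1],[0,0,-5,0,0,0,-1],[0,0,0,0,0,0,1],[0,0,0,0,0,0,1],[0,0,0,0,0,0,1]], force=40)

```text
t: 6.85
tool_pos: [458.7, 406.8, 35.9]
tool_rot: [3.141, -0.001, 1.166]
contact_force: [-0.2, 1.2, -0.8]
gripper_width: 0.375
finger_force: 0.0
```

arm_command(deltas=[[0,0,0,0,0,0,1],[0,0,0,0,0,0,1],[0,0,0,0,0,0,1],[0,0,0,0,0,0,1]])

```text
t: 7.35
tool_pos: [458.5, 406.5, 35.1]
tool_rot: [3.142, -0.0, 1.166]
contact_force: [0.8, 0.8, 0.5]
gripper_width: 0.175
finger_force: 42.9
```

Gripped. Lifting and carrying it to the near end of the strip.

arm_command(deltas=[[0,0,40,0,0,0,1],[0,0,40,0,0,0,1],[0,-30,40,0,0,3,1],[0,-40,10,0,0,3,1],[0,-50,0,0,0,4,1],[0,-50,0,0,0,4,1],[0,-50,0,0,0,4,1],[0,-50,0,0,0,4,1]])

```text
t: 8.35
tool_pos: [458.0, 134.7, 165.1]
tool_rot: [-3.141, -0.0, 1.552]
contact_force: [1.9, -0.1, -0.7]
gripper_width: 0.175
finger_force: 42.6
```

arm_command(deltas=[[0,-50,0,0,0,0,1],[0,-50,0,0,0,0,1],[0,-50,0,0,0,0,1],[0,-48,0,0,0,0,1],[0,0,0,0,0,0,1],[0,0,0,0,0,0,1]])

```text
t: 9.1
tool_pos: [458.3, -61.3, 165.0]
tool_rot: [-3.141, -0.0, 1.549]
contact_force: [0.3, 0.5, -0.9]
gripper_width: 0.177
finger_force: 42.6
```

Run:
```python
from h import *
shot('w4');find('stand_edge','brush','board_edge','pointer_tip')
o=robot.get_obs();print(o['tool_pos'],np.degrees(o['tool_rot']),o['t'],o['contact_force'])
find('brush','brush_handle',c='scene')
```

```text
stand_edge [([530.2, -90.1, 70.2], 0.78)]
brush [([460.2, -64.0, 130.0], 0.98), ([536.5, 89.5, 65.1], 0.65)]
board_edge [([538.5, -13.1, 68.9], 0.62)]
pointer_tip [([449.7, -177.1, 73.9], 0.64)]
[458.45399641 -60.72773389 165.01488922] [-1.79989278e+02 -6.11323393e-03  8.88802235e+01] 9.35 [ 0.75752002 -0.93555023 -0.3348632 ]
brush [([457.4, 406.9, 3.9], 0.45)]
brush_handle [([459.2, 408.5, 54.6], 0.56)]
```

View pics/w4.png

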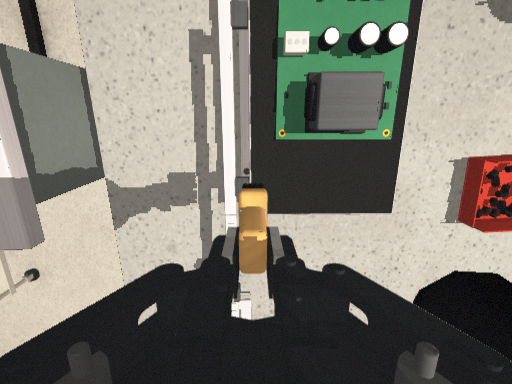

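Close view: mat outer edge at v≈213 with corners (251,212) and (393,213), and the board's outer edge at v≈139. All are square to the tool. Computing the numbers.

```bash
cat >> h.py <<'E'
def edge(name,p,q,z,half=6,n=40):
    "sub-pixel straight edge near image segment p-q -> world endpoints at height z, and rms px"
    g=cv2.GaussianBlur(cv2.cvtColor(cv2.imread(f'pics/{name}.png'),cv2.COLOR_BGR2GRAY),(0,0),0.8).astype(np.float32)
    p,q=np.float32(p),np.float32(q);d=(q-p)/np.linalg.norm(q-p);nn=np.array([-d[1],d[0]])
    t=np.linspace(0,1,n);s=np.arange(-half,half+.01,.25)
    P=p+(q-p)*t[:,None];M=(P[:,None]+s[:,None]*nn).astype(np.float32)
    G=np.abs(np.gradient(cv2.remap(g,M[...,0],M[...,1],1),axis=1));k=G.argmax(1)
    e=P+s[k][:,None]*nn; a=np.polyfit(t,s[k],1);
    for _ in range(3):
        r=s[k]-np.polyval(a,t);ok=abs(r)<max(.6,1.5*np.median(abs(r)));a=np.polyfit(t[ok],s[k][ok],1)
    E=[p+(q-p)*tt+nn*np.polyval(a,tt) for tt in(0,1)]
    return [ray(name,*x,z) for x in E],round(float(np.std(r[ok])),2),int(ok.sum())
def yaw(e): 
    d=e[1]-e[0];return np.degrees(np.arctan2(d[1],d[0]))
E
python3 - <<'E'
from h import *
for nm,n,p,q,z in [('w4','outer',(275,213),(388,213),70),('w4','near',(251,60),(251,170),70),('w4','far',(419,50),(395,200),70),('w4','bd outer',(285,139),(385,139),73),('w4','bd near',(277,20),(276,130),73),('w4','bd far',(407,70),(394,130),73),
  ('w2','outer',(192,170),(215,240),70),('w2','bd outer',(245,175),(259,228),73)]:
    e,r,k=edge(nm,p,q,z);print(nm,n,np.round(e,1)[:,:2].tolist(),round(yaw(e),2),r,k)
E
```

```text
w4 outer [[480.8, -87.1], [598.0, -88.2]] -0.54 0.27 40
w4 near [[458.9, 58.1], [456.6, -41.1]] -91.32 0.0 35
w4 far [[603.9, 63.6], [601.6, -75.0]] -90.98 0.25 40
w4 bd outer [[489.9, -10.7], [584.8, -12.7]] -1.21 0.0 36
w4 bd near [[482.7, 87.8], [480.9, -2.9]] -91.12 0.28 34
w4 bd far [[603.5, 45.2], [588.3, -4.3]] -107.09 1.78 29
w2 outer [[467.2, -87.1], [586.5, -88.9]] -0.86 0.24 39
w2 bd outer [[495.2, -11.6], [583.9, -13.1]] -0.96 0.26 33
```

arm_command(deltas=[[2,0,-25,0,0,0,1],[0,0,-25,0,0,0,1],[0,0,-8,0,0,0,1],[0,0,-5,0,0,0,1],[0,0,0,0,0,0,1],[0,0,0,0,0,0,1]])

```text
t: 10.2
tool_pos: [460.7, -61.6, 102.7]
tool_rot: [3.141, -0.0, 1.55]
contact_force: [-1.4, 0.1, 3.0]
gripper_width: 0.177
finger_force: 43.1
```

arm_command(deltas=[[12,0,0,0,0,0,1],[12,0,0,0,0,0,1],[12,0,0,0,0,0,1],[12,-1,0,0,0,0,1],[12,0,0,0,0,0,1]])

```text
t: 10.82
tool_pos: [521.3, -62.7, 102.0]
tool_rot: [-3.141, 0.0, 1.55]
contact_force: [-1.8, 0.2, 2.0]
gripper_width: 0.177
finger_force: 43.1
```

arm_command(deltas=[[12,0,0,0,0,0,1],[12,0,0,0,0,0,1],[12,-1,0,0,0,0,1],[12,0,0,0,0,0,1],[12,0,0,0,0,0,1],[12,0,0,0,0,0,1],[12,0,0,0,0,0,1]])

```text
t: 11.7
tool_pos: [605.2, -63.5, 102.1]
tool_rot: [-3.142, -0.0, 1.55]
contact_force: [-2.4, -0.4, 2.5]
gripper_width: 0.177
finger_force: 43.1
```

arm_command(deltas=[[0,0,0,0,0,0,1],[0,0,25,0,0,0,1],[0,0,30,0,0,0,1],[-30,30,10,0,0,0,1],[-30,50,0,0,0,0,1],[-30,50,0,0,0,0,1],[-30,50,0,0,0,0,1],[-26,55,0,0,0,0,1]])

```text
t: 12.7
tool_pos: [456.9, 172.5, 167.2]
tool_rot: [3.141, -0.001, 1.549]
contact_force: [1.8, 1.3, -1.1]
gripper_width: 0.173
finger_force: 42.7
```

arm_command(deltas=[[0,58,0,0,0,0,1],[0,58,0,0,0,0,1],[0,58,0,0,0,0,1],[0,58,0,0,0,0,1],[0,0,-40,0,0,0,1],[0,0,-40,0,0,0,1],[0,0,-40,0,0,0,1],[0,0,0,0,0,0,1]])

```text
t: 13.7
tool_pos: [456.8, 401.8, 44.6]
tool_rot: [-3.138, 0.004, 1.55]
contact_force: [-0.1, -0.5, -0.3]
gripper_width: 0.173
finger_force: 42.6
```

arm_command(deltas=[[0,0,-6,0,0,0,1],[0,0,-5,0,0,0,1],[0,0,0,0,0,0,1],[0,0,0,0,0,0,1]])

```text
t: 14.2
tool_pos: [458.6, 403.7, 36.7]
tool_rot: [3.141, -0.001, 1.55]
contact_force: [0.1, -0.7, -0.5]
gripper_width: 0.175
finger_force: 42.6
```

arm_command(deltas=[[0,0,-1,0,0,0,1],[0,0,0,0,0,0,1],[0,0,0,0,0,0,0.4],[0,0,0,0,0,0,0],[0,0,0,0,0,0,-1],[0,0,0,0,0,0,-1],[0,0,0,0,0,0,-1],[0,0,0,0,0,0,-1]])

```text
t: 15.2
tool_pos: [458.4, 403.4, 35.1]
tool_rot: [-3.142, -0.0, 1.55]
contact_force: [0.6, -0.1, 1.0]
gripper_width: 0.998
finger_force: 0.0
```

arm_command(deltas=[[0,0,15,0,0,0,-1],[0,0,30,0,0,0,-1],[0,0,50,0,0,0,-1],[0,0,50,0,0,0,-1],[0,0,20,0,0,0,-1],[0,0,0,0,0,0,-1]])

```text
t: 15.95
tool_pos: [459.1, 404.0, 202.7]
tool_rot: [3.139, -0.003, 1.55]
contact_force: [-0.4, 0.5, 0.3]
gripper_width: 0.999
finger_force: 0.0
```

Run:
```python
from h import *
shot('w5');find('brush','brush_handle');print(robot.get_obs()['tool_pos'],robot.get_obs()['t'])
```

```text
brush [([460.1, 400.9, 2.1], 0.55)]
brush_handle [([461.6, 404.3, 53.1], 0.61)]
[458.04069021 403.09562465 199.55318248] 16.1
```

Brush stands upright again at (460,403). Now over to view the pointer tip and board edge together.

arm_command(deltas=[[4,-59,5,0,0,0,-1],[4,-59,5,0,0,0,-1],[4,-59,5,0,0,0,-1],[4,-59,5,0,0,0,-1],[4,-59,0,0,0,0,-1],[4,-59,0,0,0,0,-1],[4,-59,0,0,0,0,-1],[4,-59,0,0,0,0,-1]])

```text
t: 17.1
tool_pos: [489.8, -70.4, 219.5]
tool_rot: [-3.141, 0.0, 1.55]
contact_force: [0.4, 0.5, 0.7]
gripper_width: 1.004
finger_force: 0.0
```

arm_command(deltas=[[0,-59,0,0,0,0,-1],[0,0,0,0,0,0,-1],[0,0,0,0,0,0,-1]])

```text
t: 17.48
tool_pos: [490.0, -127.3, 219.4]
tool_rot: [-3.14, 0.0, 1.549]
contact_force: [0.2, 0.4, -0.6]
gripper_width: 1.001
finger_force: 0.0
```

Run:
```python
from h import *
shot('w6');find('pointer_tip','stand_edge','board_edge')
print(robot.get_obs()['tool_pos'],robot.get_obs()['t'],proj('w6',(451,-178,74)))
im=cv2.imread('pics/w6.png');u,v=map(int,proj('w6',(451,-178,74)))
a=cv2.resize(im[v-30:v+30,u-30:u+30],(600,600),interpolation=cv2.INTER_CUBIC)
cv2.imwrite('pics/w6c.png',a);print(u,v)
for n,p in(('so',(528.8,-88,70)),('bo',(535,-12,73)),('sl',(456,-60,70)),('sr',(602,-60,70)),('bl',(484,-12,73)),('br',(590,-12,73))):print(n,proj('w6',p).round())
```

```text
pointer_tip [([452.3, -178.9, 74.6], 0.61)]
stand_edge [([530.6, -92.6, 70.1], 0.95), ([782.6, -85.8, 1.8], 0.54)]
board_edge [([539.3, -11.2, 70.5], 0.97), ([342.2, -362.5, 0.8], 0.66)]
[ 490.47347031 -126.39603957  219.86266851] 17.675 [222.47499028 218.99630345]
222 218
so [285. 144.]
bo [292.  73.]
sl [222. 121.]
sr [350. 118.]
bl [245.  74.]
br [343.  72.]
```

View pics/w6c.png

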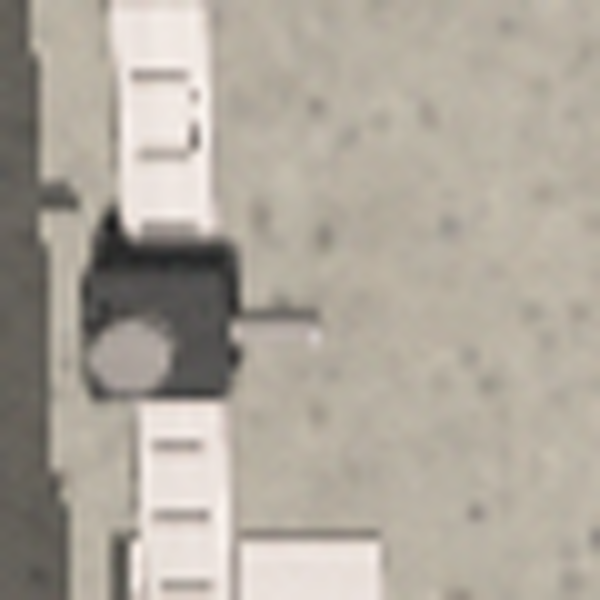

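Crop shows the blade's tip at crop (320,330), i.e. image pixel (223.5,220.6). Computing the gap in one image.

Run:
```python
from h import *
print('tip',ray('w6',223.5,220.6,74).round(1))
for nm,n,p,q,z in [('w6','so',(240,144),(335,143),70),('w6','bo',(250,74),(338,72),73),('w6','bl',(244,20),(245,66),73),('w6','sl',(221,60),(222,130),70),('w6','br',(351,20),(345,62),73),('w6','sr',(360,50),(350,125),70)]:
    e,r,k=edge(nm,p,q,z);print(nm,n,np.round(e,1)[:,:2].tolist(),round(yaw(e),2),r,k)
print(pose()[0],pose()[1][:,0])
```

```text
tip [ 452.2 -180.2   74. ]
w6 so [[475.8, -86.8], [586.9, -89.3]] -1.3 0.1 40
w6 bo [[489.4, -7.6], [584.1, -10.5]] -1.76 2.92 40
w6 bl [[481.9, 39.4], [480.5, -3.8]] -91.84 0.14 37
w6 sl [[457.5, 3.2], [456.6, -70.1]] -90.73 0.29 36
w6 br [[591.6, 37.5], [590.6, -2.1]] -91.34 0.22 38
w6 sr [[603.2, 10.3], [601.7, -67.5]] -91.05 0.21 40
[ 490.47347031 -126.39603957  219.86266851] [1.91784080e-02 9.99816058e-01 1.94883131e-04]
```

Tip at y≈-180, board edge at y≈-12, so slide ≈168 mm. Moving above the heat sink.

arm_command(deltas=[[9,55,0,0,0,0,-1],[9,55,0,0,0,0,-1],[10,55,0,0,0,0,-1],[10,55,0,0,0,0,-1],[10,59,0,0,0,0,-1],[0,0,-20,0,0,0,-1],[0,0,0,0,0,0,-1],[0,0,0,0,0,0,-1]])

```text
t: 18.68
tool_pos: [538.5, 151.1, 200.7]
tool_rot: [3.141, -0.0, 1.549]
contact_force: [-0.8, -0.5, -0.2]
gripper_width: 1.0
finger_force: 0.0
```

Run:
```python
from h import *
shot('w7');find('heat_sink','board');print(robot.get_obs()['tool_pos'],robot.get_obs()['t'])
for z,n in((117,'top'),): 
    for dx in(-15,15):
        for dy in(-25,25): print(n,proj('w7',(538.5+dx,153+dy,z)).round())
im=cv2.imread('pics/w7.png');cv2.imwrite('pics/w7c.png',cv2.resize(im[110:290,150:370],(733,600),interpolation=cv2.INTER_CUBIC))
```

```text
heat_sink [([537.5, 152.6, 95.2], 0.72)]
board [([536.7, 90.3, 69.5], 0.62)]
[538.73456044 150.98834036 200.85221343] 18.825
top [238. 215.]
top [236. 165.]
top [268. 215.]
top [268. 165.]
```

View pics/w7c.png

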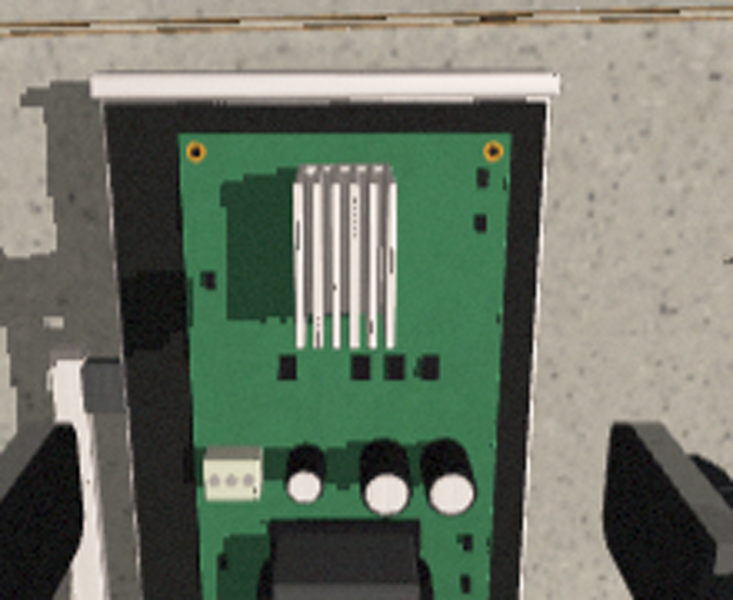

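Sink top spans image (238–269, 165–214.5), matching the prediction for centre (538.5,153). Descending and gripping.

arm_command(deltas=[[0,2,-25,0,0,0,-1],[0,0,-25,0,0,0,-1],[0,0,-25,0,0,0,-1],[0,0,-25,0,0,0,-1],[0,0,-15,0,0,0,-1],[0,0,-7,0,0,0,-1],[0,0,0,0,0,0,-1],[0,0,0,0,0,0,-1]])

```text
t: 19.82
tool_pos: [538.9, 153.5, 78.8]
tool_rot: [3.141, -0.001, 1.55]
contact_force: [-0.4, 0.7, 0.5]
gripper_width: 0.996
finger_force: 0.0
```

arm_command(deltas=[[0,0,0,0,0,0,1],[0,0,0,0,0,0,1],[0,0,0,0,0,0,1],[0,0,0,0,0,0,1],[0,0,0,0,0,0,1],[0,0,0,0,0,0,1],[0,0,0,0,0,0,1]], force=60)

```text
t: 20.7
tool_pos: [538.6, 153.5, 78.5]
tool_rot: [3.141, -0.0, 1.55]
contact_force: [-1.1, -0.8, 7.1]
gripper_width: 0.334
finger_force: 60.0
```

arm_command(deltas=[[0,-8,0,0,0,0,1],[0,-16,0,0,0,0,1],[-1,-16,0,0,0,0,1],[0,-16,0,0,0,0,1],[0,-16,0,0,0,0,1],[-1,-16,0,0,0,0,1],[0,-12,0,0,0,0,1],[0,0,0,0,0,0,1]])

```text
t: 21.7
tool_pos: [536.7, 51.6, 78.5]
tool_rot: [3.141, 0.001, 1.548]
contact_force: [-0.9, -6.9, 9.6]
gripper_width: 0.335
finger_force: 60.1
```

arm_command(deltas=[[0,-12,0,0,0,0,1],[0,-8,0,0,0,0,1],[0,0,0,0,0,0,1],[0,0,0,0,0,0,1]])

```text
t: 22.2
tool_pos: [536.8, 32.7, 78.5]
tool_rot: [3.141, 0.0, 1.549]
contact_force: [0.8, -2.7, 8.1]
gripper_width: 0.33
finger_force: 60.1
```

Board slid 120 mm (overhang ≈42 mm, still stable). I'll release it and look at the tip and edge close up for the exact remainder.

arm_command(deltas=[[0,0,0,0,0,0,0.2],[0,0,0,0,0,0,0],[0,0,0,0,0,0,-1],[0,0,0,0,0,0,-1],[0,0,0,0,0,0,-1],[0,0,20,0,0,0,-1],[0,0,50,0,0,0,-1],[0,0,50,0,0,0,-1]])

```text
t: 23.2
tool_pos: [536.1, 33.2, 199.3]
tool_rot: [-3.141, 0.001, 1.549]
contact_force: [1.5, -0.3, 1.2]
gripper_width: 1.003
finger_force: 0.0
```

arm_command(deltas=[[-10,-50,5,0,0,0,-1],[-10,-50,0,0,0,0,-1],[-10,-50,0,0,0,0,-1],[-10,-50,0,0,0,0,-1],[-5,-45,0,0,0,0,-1],[0,0,0,0,0,0,-1],[0,0,0,0,0,0,-1],[0,0,0,0,0,0,-1]])

```text
t: 24.2
tool_pos: [491.7, -210.4, 203.0]
tool_rot: [-3.141, -0.0, 1.551]
contact_force: [-0.7, 0.3, 0.7]
gripper_width: 1.0
finger_force: 0.0
```

Run:
```python
from h import *
shot('w8');find('pointer_tip','board_edge','stand_edge');print(robot.get_obs()['tool_pos'],robot.get_obs()['t'])
print(proj('w8',(452,-180,74)),proj('w8',(480,-132,73)),proj('w8',(585,-132,73)))
im=cv2.imread('pics/w8.png');cv2.imwrite('pics/w8c.png',cv2.resize(im[60:210,190:390],(800,600),interpolation=cv2.INTER_CUBIC))
```

```text
pointer_tip [([451.0, -179.3, 74.0], 0.55)]
board_edge [([536.5, -134.0, 69.5], 0.97)]
stand_edge []
[ 491.62000795 -210.91905393  203.07173758] 24.4
[216.29214835 155.77143056] [240.26762531 109.76861401] [339.51687325 107.77228503]
```

View pics/w8c.png

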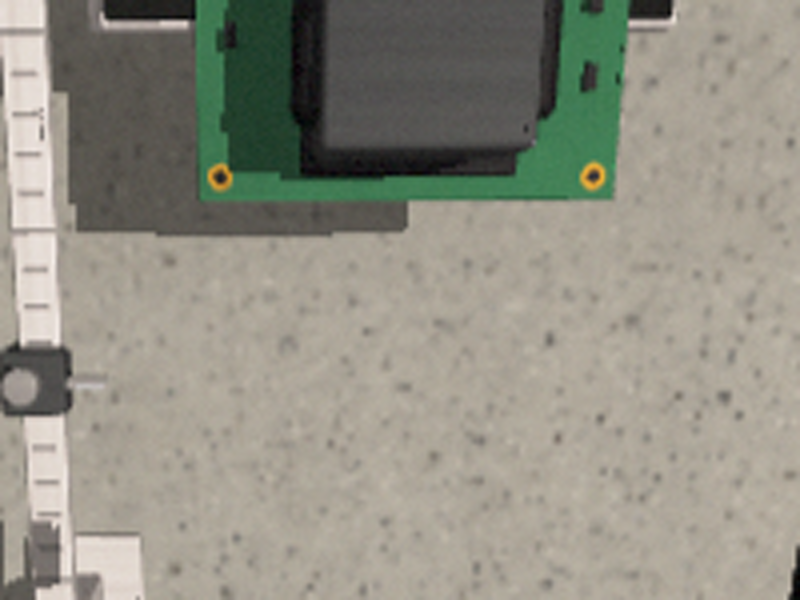

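Crop: tip at (105,385), board edge along v≈199 from u=200 to 613, stand rim at v≈22.

Run:
```python
from h import *
im=cv2.imread('pics/w8.png')
g=cv2.cvtColor(im,cv2.COLOR_BGR2HSV)
print('blade cols',[(v,im[v,208:218].mean(axis=1).round().astype(int).tolist()) for v in range(152,161)])
t=ray('w8',215.9,155.7,74);print('tip',t.round(1))
S=np.radians(-91.0);ux=np.array([np.cos(S),np.sin(S)])
for n,p,q,z in [('bo',(245,109.6),(338,109.6),73),('bo2',(245,109.6),(260,109.6),73),('bl',(239,65),(240,106),73),('br',(347,65),(344,106),73),('soL',(216,65),(237,65),70),('soR',(349,65),(357,65),70)]:
    e,r,k=edge('w8',p,q,z,half=4);print(n,np.round(e,1)[:,:2].tolist(),round(yaw(e),2),r,k)
    if n=='bo':
        m=(e[0]+e[1])[:2]/2;print('gap mid along stand x',((t[:2]-m)@ux).round(2))
```

```text
blade cols [(152, [160, 164, 164, 166, 166, 167, 175, 170, 164, 163]), (153, [147, 150, 147, 145, 150, 152, 153, 156, 148, 164]), (154, [139, 140, 141, 138, 140, 138, 142, 141, 141, 158]), (155, [156, 155, 154, 156, 157, 157, 155, 155, 152, 160]), (156, [162, 189, 189, 191, 190, 186, 189, 189, 167, 162]), (157, [144, 175, 167, 156, 164, 177, 175, 173, 164, 159]), (158, [137, 164, 156, 141, 148, 160, 164, 164, 163, 151]), (159, [132, 164, 162, 148, 152, 151, 159, 164, 158, 147]), (160, [134, 159, 160, 156, 155, 151, 157, 163, 157, 149])]
tip [ 451.6 -179.9   74. ]
bo [[485.1, -127.6], [583.6, -134.7]] -4.09 0.81 27
gap mid along stand x 50.22
bo2 [[485.0, -131.6], [500.9, -133.3]] -6.19 0.29 26
bl [[477.9, -88.7], [481.6, -128.2]] -84.59 0.56 24
br [[589.3, -90.7], [588.8, -130.2]] -90.77 0.3 40
soL [[456.4, -87.0], [477.9, -87.4]] -1.09 0.0 40
soR [[592.7, -89.6], [600.9, -89.7]] -1.09 0.0 38
```

Run:
```python
from h import *
im=cv2.imread('pics/w8.png').astype(float)
G=im[...,1]-im[...,2]   # green minus red
S=np.radians(-91.0);ux=np.array([np.cos(S),np.sin(S)]);vy=np.array([-ux[1],ux[0]])
def cross(a): # subpixel half level
    h=(a[:4].mean()+a[-4:].mean())/2
    i=np.where((a[:-1]>h)&(a[1:]<=h))[0]
    return np.nan if len(i)!=1 else i[0]+(a[i[0]]-h)/(a[i[0]]-a[i[0]+1])
def fit(us,vs):
    ok=~np.isnan(vs)
    for _ in range(3):
        a=np.polyfit(us[ok],vs[ok],1);r=vs-np.polyval(a,us);ok=abs(r)<.5
    return a,ok.sum(),np.std(r[ok])
us=np.arange(242,342.);vs=np.array([104+cross(G[104:116,int(u)]) for u in us])
a,n,s=fit(us,vs);print('outer',a,n,s)
A,B=[ray('w8',u,np.polyval(a,u),72.5) for u in(242,341)];print(A.round(1),B.round(1),yaw([A,B]))
m=(A+B)/2;t=ray('w8',215.9,155.7,74);print('gap',((t-m)[:2]@ux).round(2))
vs=np.arange(68,106.)
l=np.array([247-cross(G[int(v),232:248][::-1]) for v in vs]);r=np.array([338+cross(G[int(v),338:354]) for v in vs])
for n_,us,z in(('l',l,73),('r',r,73)):
    a,n,s=fit(vs,us);e=[ray('w8',np.polyval(a,v),v,z) for v in(68,105)];print(n_,n,s,np.round(e,1)[:,:2].tolist(),yaw(e))
```

```text
outer [-5.19891947e-03  1.11167493e+02] 88 0.07207245989602987
[ 481.8 -132.2   72.5] [ 586.8 -133.7   72.5] -0.8146805823408972
gap 48.44
l 33 0.07985606638304044 [[479.1, -91.5], [478.7, -127.2]] -90.69860476045916
r 32 0.1640737745982739 [[589.3, -93.5], [588.5, -129.3]] -91.26173237771587
```

Edge yaw is -0.8° (stand -1.07°), and the remaining gap is 48.4 mm. Regripping at the same place.

arm_command(deltas=[[10,49,0,0,0,0,-1],[10,49,0,0,0,0,-1],[10,49,0,0,0,0,-1],[10,49,0,0,0,0,-1],[5,48,0,0,0,0,-1],[0,0,-30,0,0,0,-1],[0,0,-30,0,0,0,-1],[0,0,-30,0,0,0,-1]])

```text
t: 25.4
tool_pos: [536.4, 33.0, 112.2]
tool_rot: [3.141, -0.0, 1.551]
contact_force: [0.8, 0.6, 0.3]
gripper_width: 1.001
finger_force: 0.0
```

arm_command(deltas=[[0,0,-20,0,0,0,-1],[0,0,-10,0,0,0,-1],[0,0,-5,0,0,0,-1],[0,0,0,0,0,0,-1],[0,0,0,0,0,0,-1]])

```text
t: 26.02
tool_pos: [536.8, 32.5, 78.7]
tool_rot: [3.141, -0.0, 1.55]
contact_force: [0.5, 0.1, 0.5]
gripper_width: 0.999
finger_force: 0.0
```

arm_command(deltas=[[0,0,0,0,0,0,1],[0,0,0,0,0,0,1],[0,0,0,0,0,0,1],[0,0,0,0,0,0,1],[0,0,0,0,0,0,1],[0,0,0,0,0,0,1],[0,0,0,0,0,0,1]], force=80)

```text
t: 26.9
tool_pos: [536.6, 32.5, 78.5]
tool_rot: [3.141, -0.0, 1.55]
contact_force: [-3.6, -0.4, 9.9]
gripper_width: 0.324
finger_force: 79.8
```

Run:
```python
from h import *
p=[];
for i in range(3):
    vision.get_image('scene');o=robot.get_obs();print(np.round(o['tool_pos'],1),np.degrees(o['tool_rot']).round(2),np.round(o['contact_force'],1),o['t'])
```

```text
[536.6  32.5  78.5] [ 1.7998e+02 -2.0000e-02  8.8790e+01] [-2.4  0.7 10.3] 26.95
[536.6  32.5  78.5] [ 1.7998e+02 -2.0000e-02  8.8800e+01] [-2.4  0.6  8.8] 27.0
[536.6  32.5  78.5] [ 1.7999e+02 -2.0000e-02  8.8790e+01] [-3.4 -0.1  8.9] 27.05
```

arm_command(deltas=[[0,-6,0,0,0,0,1],[0,-8,0,0,0,0,1],[-0.5,-10,0,0,0,-0.2,1],[0,-10,0,0,0,0,1],[-0.5,-8,0,0,0,0,1],[0,-5,0,0,0,0,1],[0,-1.5,0,0,0,0,1],[0,0,0,0,0,0,1]])

```text
t: 28.05
tool_pos: [536.0, -15.6, 78.5]
tool_rot: [3.141, -0.001, 1.546]
contact_force: [-0.3, 2.8, 7.3]
gripper_width: 0.327
finger_force: 79.4
```

arm_command(deltas=[[0,0,0,0,0,0,1],[0,0,0,0,0,0,1],[0,0,0,0,0,0,1],[0,0,0,0,0,0,1]])

```text
t: 28.55
tool_pos: [536.0, -15.6, 78.5]
tool_rot: [3.141, -0.001, 1.547]
contact_force: [0.1, 2.8, 6.3]
gripper_width: 0.328
finger_force: 79.4
```

Run:
```python
from h import *
im=vision.get_image('scene');cv2.imwrite('pics/s9.png',im[:,:,::-1]);find('board_edge','pointer_tip','stand_edge',c='scene')
im=vision.get_image('top');cv2.imwrite('pics/t9.png',im[:,:,::-1]);find('board_edge','brush','stand_edge',c='top')
shot('w9');o=robot.get_obs();print(np.round(o['tool_pos'],1),np.degrees(o['tool_rot']).round(2),np.round(o['contact_force'],1),o['t'])
a=cv2.resize(cv2.imread('pics/s9.png')[140:300,180:310],(487,600),interpolation=cv2.INTER_CUBIC)
cv2.imwrite('pics/s9c.png',a)
```

```text
board_edge [([530.1, -181.0, 70.5], 0.96), ([336.6, -360.7, 2.7], 0.79), ([539.7, -19.2, 97.2], 0.41)]
pointer_tip [([453.1, -178.4, 77.9], 0.56), ([528.0, -182.1, 71.6], 0.23)]
stand_edge []
board_edge [([532.2, -177.7, 72.2], 0.89), ([338.5, -365.1, 5.1], 0.67)]
brush [([457.8, 401.6, 3.7], 0.52)]
stand_edge []
[536.  -15.6  78.5] [ 1.7995e+02 -4.0000e-02  8.8610e+01] [0.2 2.5 6.9] 29.0
```

View pics/s9c.png

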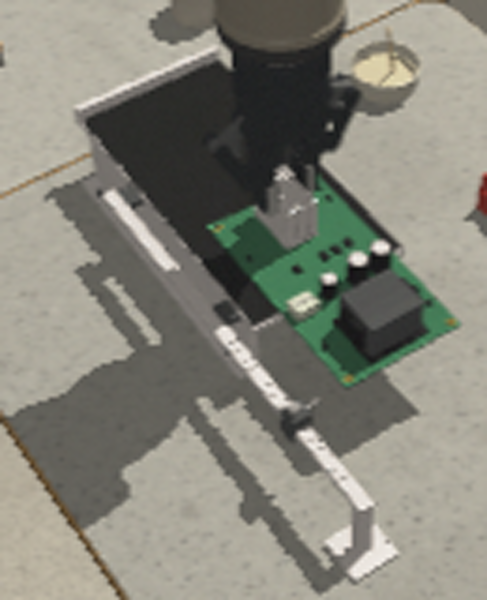

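The picture shows the board held at its sink, flat on the stand, with its outer edge (crop 345,380 to 460,322) in line with the cursor at (297,415). The press is about 7 N and the position is within about 0.5 mm of the computed target. Handing in.

```bash
python3 -c "
from rig import finish_job
print(finish_job())"
```

```text
the job is handed in; nothing more can be done
None
```

I brushed the strip from the gauge-bar side to the far side and stood the brush back on the table. I then slid the board out until its outer edge was within about 0.5 mm of the computed pointer-tip position, and handed in at about 29 s, still holding it square and pressed flat at about 7 N; the verdict wasn't shown.

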